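Draw the rule out from under a weighted deck panel

ROBOT

A 6-joint arm with a two-finger parallel gripper is mounted at the origin on a cart in front of the work surface, level with it; the furniture and walls round the work are solid. World frame = base frame: x ahead of the robot, y to its left, z up, the work surface at z = 0. Lengths are in m, angles in rad, forces in N, time in s.
With the tool pointing down it reaches from about 0.35 to 0.775 m from the base axis. Payload 5.5 kg.
Tool frame: the origin (TCP) lies midway between the tips of the shut fingers; the grasp point (between the pads) lies 19 mm behind it; z points along the fingers, y is the line along which they close (so a half turn about z gives the same grasp; the last joint's range is limited). The gripper opens to 85 mm and grips with 20 to 120 N. Pads are 22 mm wide; open, the fingers measure 114 mm over their backs; the gripper's body (76 mm by 85 mm) begins 54 mm behind the grasp point. The pads swing forward as they close: fully open they stand 13 mm farther back than shut.
Start: joints at [1.167, 0.313, 0.046, 1.304, 0, 1.431], TCP at [0.15, 0.555, 0.231] pointing down, gripper open.
Joint ranges: [-2.76, 2.76], [-0.86, 1.69], [-1.03, 1.26], [-2.2, 2.34], [-1.47, 1.5], [-3.14, 3.14]. Speed limits (rad/s): [2.57, 2.57, 3.14, 3.14, 3.14, 3.14].

INTERFACE

Orientations are given as a unit quaternion [w, x, y, z].
In Python, from workcell import env gives the robot as it stands.
- The arm moves only by the tool move_arm, never from a script. Its argument "targets" is a list of rows, each a list of 3 entries, a list of its own where there are three numbers: the shift along the tool's x, y, z in mm, then the turn, a rotation vector about the tool's x, y, z in units of 10 degrees (1.0 is 10 degrees), then the closure, from -1 (fully open) to 1 (shut). In form: [[[dx, dy, dz], [ax, ay, az], gripper], ...]. A call has 1 to 5 rows; each row is the pose to reach, as a shift and turn from the pose commanded when the call began, along the tool's axes at that moment; what a row does not reach only later rows make up. A row lasts 1/8 s, in which the tool goes at most 62.5 mm and 10.7 degrees, less where a joint would pass 70% of its speed; a pose out of reach is approached as far as the arm can. A call with a gripper value outside its range is refused whole. The fingers move at their own pace and stop on an object; "squeeze" is the grip in N (left out, the last holds). Time passes only in rows, so rows that repeat a pose let the fingers close. It gives the time, the measured TCP pose, the force, the opening and the grip force at its end, in the units of the state.
- env.get_state(): the state, without advancing time (a new reading comes with each control period).
- env.read_camera(name): name is "scene" or "top" or "wrist"; returns a dict with "pixels" (400x640x3 uint8, red, green, blue), "fovy" (degrees; the focal length in pixels is half the picture's height over the tangent of half this angle, whatever the lens; pixels are square), "cx", "cy" (the principal point, pixels), "dist_coeffs" ([k1, k2, p1, p2, k3] as OpenCV has them; the pictures are not rectified), "extrinsics" (4x4, takes a point from world to camera coordinates); the wrist camera has in their place "mount" (4x4, takes a point from camera to tool coordinates, whose origin is the TCP and whose axes are the flange's). Camera axes: x right, y up, looking along -z (the intrinsics and any distortion apply to the point x, -y, -z); pixel columns grow to the right and rows downward; lengths in m; the calibration is good to about 2 mm. A picture is of the moment at which its call begins: read the wrist's pose just before it. There is no depth.
- env.hand_in(): hands the job in; it is judged then, once.
Trained networks look in a picture, given as the dict that the camera call returned (one of the last four; its "shot" number tells which), for a name from the list of things; names that differ only in an ending like _2 or _b are one class to them, and where a whole thing is asked for, a point or a joint stands for the part that bears it (a point fixed in the world has none). Each returns a list of dicts, best first, with "confidence" (0 to 1); they miss things now and then, are a little off and sometimes report something else, mostly with a low value. They report only what shows in the picture. A call takes as long as a camera call. They do not tell look-alikes from the thing itself.
- env.spot_in(thing, picture): "centre" ([x, y, z] in m, in world coordinates, good to about 4 mm: the middle of the surface that is visible of it).
- env.regions_of(thing, picture): "mask" (400x640 bool, what is visible of it).
- env.landmark_of(thing, picture): "centre" ([x, y, z] in m, in world coordinates, good to about 4 mm: a listed point, or the origin of a listed thing).
The state is a dict: "clock": time; "joint_pos": joint angles; "qvel": joint speeds; "tau": joint torques, N m; "tcp_pos": TCP position; "orientation": TCP orientation; "wrist_force": force on the tool from outside, world axes, zero at the start; "ft_torque": the same for the moment, N m; "finger_gap": finger opening in m; "grip_force": force on a finger pad.
Only numpy, scipy, OpenCV 4.12 (cv2) and the standard library are available. Lean on these libraries where they do the work, as an engineer would, in place of code of your own. Each camera call takes 0.05 s, during which the arm holds its last target. There are 200 camera calls.

TASK

The glue on the planked deck panel has set, but the aluminium rule that propped its middle is still under it. Draw the rule straight out through the open end of the plywood frame and leave it lying flat on the table in front of that end, with a clear gap of about 2 cm or more between rule and frame. Leave the panel and the battery that weighs it down standing where they are: do not lift, shift or tip them.

Things in the scene. Friction and masses are not known exactly. Their poses are not given: they have to be found in the camera images.
- rule: Loose aluminium rule, a plain bar 24 mm wide (its x), 200 mm long (its y) and 9 mm thick; 90 g. Origin at the centre of its underside, which lies on the table (z = 0). It lies in the slot of the frame with its inner (+y) end under the panel and its -y part sticking out of the open end: about 137 mm of it (130 to 145 mm) is in front of the frame's edge, 10 mm more in front of the panel.
- frame: U-shaped plywood frame fixed to the table, 114 mm (its x) by 100 mm (its y), 9 mm thick like the rule. Origin: centre of its underside. Its slot, 44 mm wide along y, is open at the -y end (y = -50 mm), closed at +y. Two 4 mm stop pins, 5 mm high, on the arms at the open end (x = +-33 mm) stop the panel if it creeps along with the rule. In front of the -y end the table is free for 230 mm.
- panel: Loose planked wooden deck panel, 110 mm (its x) by 80 mm (its y), 6 mm thick, 80 g, lying flat on the frame and on the rule, centred on the frame, its top 15 mm above the table. Origin at the centre of its underside.
- battery: Grey sealed battery with a black top, 48 mm (its x) by 70 mm (its y), 108 mm high, about 0.6 kg, standing loose on the middle of the panel, its long side across the slot; its top is 123 mm above the table. Origin: centre of its underside. A level pull of a few newtons frees the rule and shifts panel and battery by millimetres at most; raising the rule while under the panel lifts them.
Things that resemble listed ones, but are neither listed nor needed, are in the scene too. Several things have the shape of the battery; the one meant has the colours described above.

How it is judged:
At the end, for the whole second after the job is handed in: The rule lies flat and still on the table, its centre more than 160 mm from the frame's centre along frame -y (10 mm gap when straight); panel and battery are within 15 mm of where they stood, the panel within 0.2 rad of square to the frame, the battery upright within 0.1 rad and still (y of rule in the frame of frame below -0.16 m and height (world z) of rule between -0.006 and 0.012 m and angle between the z axis of rule and the z axis of frame, either way round below 0.15 rad and linear speed of each of rule, battery below 0.02 m/s and distance of each of panel, battery from where it was at the start of the episode below 0.015 m and angle between the y axis of panel and the y axis of frame, either way round below 0.2 rad and angle between battery's own z axis and vertical below 0.1 rad); the robot touches nothing.
It fails at once if the panel is shifted or lifted by more than 15 mm (distance of panel from where it was at the start of the episode above 0.015 m).
It fails at once if the battery is shifted or lifted by more than 15 mm (distance of battery from where it was at the start of the episode above 0.015 m).
It fails at once if the battery is tipped by more than 0.17 rad (angle between battery's own z axis and vertical above 0.17 rad).
It also fails if it takes over 32 s, if anything falls off the work surface, if the arm or the gripper's body presses on something with over 40 N, if the wrist force passes 120 N, or if a joint passes its speed limit or range.

## Working session

There is one attempt and no reset: what is moved stays moved. The work goes in short steps, Python scripts to look and compute and a tool call to move; the robot and the scene stay as the last step left them, time stands still between calls to the robot, and variables do not carry over. Pictures are saved under pics/ and viewed, at most 10 in all, crops included, and the job is handed in when it is done.

Besides the shell and the picture viewer there is one more tool, called after ">>>" as name([rows], argument=value, ...), one row to a line, values as JSON. move_arm: Moves the arm, as the interface text tells. Its arguments: {"type":"object","properties":{"targets":{"type":"array","items":{"type":"array"}},"squeeze":{"type":"number"}},"required":["targets"]}

```bash
mkdir -p pics; cat > h.py <<'E'
import numpy as np, cv2
from workcell import env
def K(p):
    h,w=p["pixels"].shape[:2]; f=h/2/np.tan(np.radians(p["fovy"])/2)
    return np.array([[f,0,p["cx"]],[0,f,p["cy"]],[0,0,1.]]), np.array(p["dist_coeffs"],float)
def ext(p,st=None):
    if "extrinsics" in p: return np.array(p["extrinsics"])
    from scipy.spatial.transform import Rotation as R
    T=np.eye(4); q=st["orientation"]; T[:3,:3]=R.from_quat([q[1],q[2],q[3],q[0]]).as_matrix(); T[:3,3]=st["tcp_pos"]
    return np.linalg.inv(T@np.array(p["mount"]))
def ray(p,px,z,st=None):
    k,d=K(p); E=ext(p,st)
    u=cv2.undistortPoints(np.array(px,float).reshape(-1,1,2),k,d).reshape(-1,2)
    c=-E[:3,:3].T@E[:3,3]
    v=np.c_[u[:,0],-u[:,1],-np.ones(len(u))]@E[:3,:3]
    return c+v*((z-c[2])/v[:,2])[:,None]
def proj(p,X,st=None):
    k,d=K(p); E=ext(p,st); F=np.diag([1.,-1,-1])@E[:3,:3]; t=np.diag([1.,-1,-1])@E[:3,3]
    return cv2.projectPoints(np.array(X,float).reshape(-1,3),cv2.Rodrigues(F)[0],t,k,d)[0].reshape(-1,2)
def save(p,n,crop=None,s=1):
    im=p["pixels"][:,:,::-1]
    if crop: im=im[crop[1]:crop[3],crop[0]:crop[2]]
    cv2.imwrite("pics/"+n,cv2.resize(im,None,fx=s,fy=s,interpolation=cv2.INTER_CUBIC))
E
python3 - <<'E'
from h import *
st=env.get_state(); print({k:np.round(v,3).tolist() for k,v in st.items() if k in("clock","tcp_pos","orientation","finger_gap")})
for n in("top","scene"):
    p=env.read_camera(n); save(p,n+"0.png")
    for t in("rule","frame","panel","battery"):
        for o in env.spot_in(t,p)[:5]: print(n,t,"spot",np.round(o["centre"],3),round(o["confidence"],2),proj(p,o["centre"]).round().tolist())
        for o in env.landmark_of(t,p)[:5]: print(n,t,"lm",np.round(o["centre"],3),round(o["confidence"],2))
E
```

```text
{'clock': 0.0, 'tcp_pos': [0.15, 0.555, 0.23], 'orientation': [-0.0, 0.132, 0.991, -0.001], 'finger_gap': 0.085}
top rule lm [ 0.495 -0.201  0.001] 0.79
top frame spot [ 0.504 -0.151  0.007] 0.68 [[317.0, 183.0]]
top panel spot [ 0.485 -0.115  0.017] 0.59 [[298.0, 193.0]]
top battery spot [ 0.367 -0.168  0.102] 0.93 [[327.0, 261.0]]
top battery spot [ 0.51  -0.109  0.111] 0.76 [[290.0, 175.0]]
top battery spot [ 0.611 -0.267  0.1  ] 0.58 [[383.0, 112.0]]
top battery lm [ 0.62  -0.273  0.004] 0.94
top battery lm [ 0.513 -0.108  0.017] 0.68
top battery lm [ 0.364 -0.173 -0.002] 0.65
scene rule lm [ 0.499 -0.2    0.002] 0.91
scene frame spot [ 0.472 -0.158  0.009] 0.75 [[322.0, 208.0]]
scene panel spot [ 0.479 -0.129  0.02 ] 0.67 [[315.0, 195.0]]
scene panel lm [ 0.518 -0.113  0.017] 0.71
scene panel lm [ 0.507 -0.116  0.012] 0.67
scene battery spot [ 0.599 -0.279  0.071] 0.94 [[410.0, 190.0]]
scene battery spot [ 0.358 -0.184  0.074] 0.8 [[284.0, 224.0]]
scene battery spot [ 0.505 -0.135  0.086] 0.75 [[326.0, 169.0]]
scene battery lm [ 0.369 -0.169 -0.004] 0.7
scene battery lm [ 0.62  -0.273  0.001] 0.69
scene battery lm [ 0.518 -0.113  0.016] 0.56
```

View pics/top0.png

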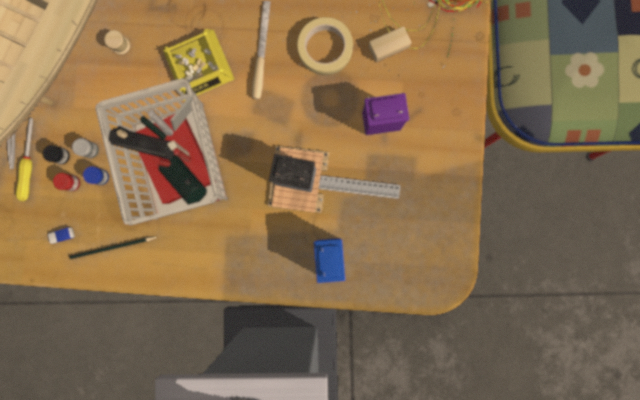

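View pics/scene0.png

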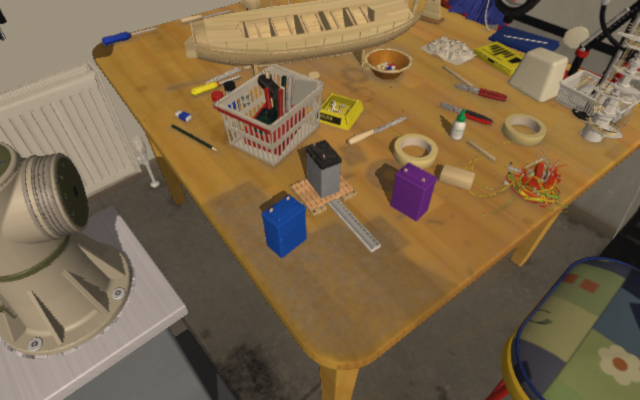

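Top picture: the grey battery with the black top stands on the panel at (293,172). The look-alike batteries are blue at (329,260) and purple at (385,113). The rule runs from (322,184) to (400,191). Things that could be taken for the rule are the pencil (112,247) and the chisel (262,50). I choose the graduated metal bar under the panel and will check it in a close crop.

```bash
python3 - <<'E'
from h import *
p=env.read_camera("top"); save(p,"top1.png",(240,120,440,230),4)
for o in env.regions_of("rule",p)[:3]:
    m=o["mask"].astype(np.uint8); c=max(cv2.findContours(m,0,1)[0],key=cv2.contourArea)
    b=cv2.boxPoints(cv2.minAreaRect(c)); w=ray(p,b,.009)
    print("rule",round(o["confidence"],2),m.sum(),b.round(1).tolist(),w.round(4).tolist())
    ys,xs=np.nonzero(m); P=ray(p,np.c_[xs,ys],.009)[:,:2]; q=P.mean(0); d=np.linalg.svd(P-q)[2][0] if len(P)<5000 else 0; d=d*-np.sign(d[1])
    s=(P-q)@d; t=(P-q)@np.array([-d[1],d[0]])
    print(q,d,"ang",np.degrees(np.arctan2(d[1],d[0])),"end",q+d*s.max(),s.min(),s.max(),t.min(),t.max())
for t in("panel","frame"):
  for o in env.regions_of(t,p)[:2]:
    m=o["mask"].astype(np.uint8); c=max(cv2.findContours(m,0,1)[0],key=cv2.contourArea)
    b=cv2.boxPoints(cv2.minAreaRect(c)); print(t,round(o["confidence"],2),m.sum(),b.round(1).tolist(),ray(p,b,.015 if t=="panel" else .009)[:,:2].round(4).tolist())
E
```

```text
rule 0.57 1066 [[317.1000061035156, 188.5], [318.79998779296875, 174.6999969482422], [399.3999938964844, 184.8000030517578], [397.70001220703125, 198.60000610351562]] [[0.4932, -0.1508, 0.009], [0.5186, -0.1545, 0.009], [0.4965, -0.302, 0.009], [0.4712, -0.2981, 0.009]]
[ 0.49538466 -0.22611856] [-0.14506846 -0.98942162] ang -98.34124368935682 end [ 0.48452439 -0.30018972] -0.07422195237611368 0.07486308631845646 -0.013250102266520377 0.012525454076264552
panel 0.91 1366 [[270.8999938964844, 205.1999969482422], [280.20001220703125, 145.89999389648438], [323.1000061035156, 152.60000610351562], [313.70001220703125, 212.0]] [[0.4641, -0.0657], [0.5731, -0.0848], [0.5585, -0.1635], [0.4499, -0.144]]
panel 0.47 354 [[314.3999938964844, 211.60000610351562], [316.79998779296875, 192.8000030517578], [323.20001220703125, 193.60000610351562], [320.79998779296875, 212.39999389648438]] [[0.4508, -0.1453], [0.4849, -0.1503], [0.4831, -0.1619], [0.449, -0.1569]]
frame 0.84 352 [[315.0, 194.0], [322.0, 194.0], [322.0, 212.0], [315.0, 212.0]] [[0.4832, -0.1468], [0.4829, -0.1597], [0.4498, -0.1589], [0.4501, -0.1461]]
```

View pics/top1.png

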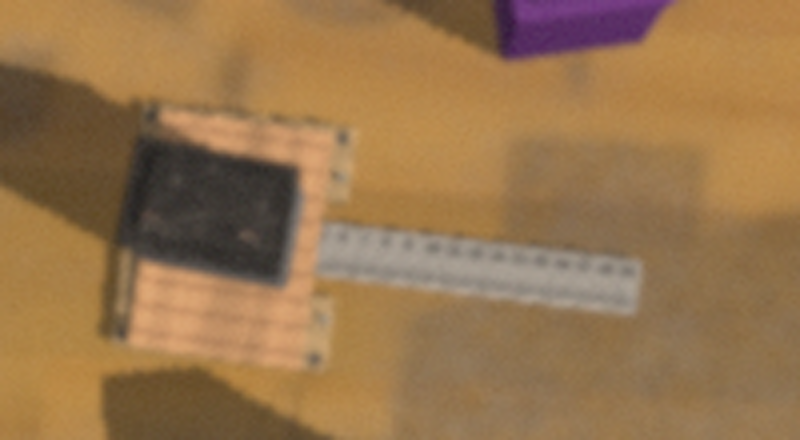

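The crop confirms the choice: a graduated aluminium bar, crop (320,250) to (640,285), comes out from under the panel with the black-topped battery. Its outer end is at about (0.4845, -0.300), its direction -98.3°, and the 147–149 mm visible matches the description. I set out round the base at safe height.

>>> move_arm([
  [[-60,-30,0],[0,0,0.8],-1],
  [[-120,-65,0],[0,0,1.6],-1],
  [[-180,-95,0],[0,0,2.4],-1],
  [[-240,-130,0],[0,0,3.2],-1],
  [[-300,-160,0],[0,0,4],-1],
])

```text
clock: 1.72
tcp_pos: [0.3787, 0.3396, 0.2316]
orientation: [0.0, 0.465, 0.886, 0.0]
wrist_force: [0.0, 1.3, -0.1]
finger_gap: 0.0851
grip_force: 0.0
```

```bash
cat >> h.py <<'E'
from scipy.spatial.transform import Rotation as R
def to(x,y,z,yaw):
    "shift (mm) and turn (10 deg) in tool axes to a tool-down pose whose y axis points along yaw (deg)"
    st=env.get_state(); q=st["orientation"]; r=R.from_quat([q[1],q[2],q[3],q[0]])
    c,s=np.cos(np.radians(yaw)),np.sin(np.radians(yaw))
    g=R.from_matrix(np.array([[-s,c,0],[c,s,0],[0,0,-1]]).T)
    print("t",round(st["clock"],2),"tcp",np.round(st["tcp_pos"],4),"F",np.round(st["wrist_force"],1),"gap",round(st["finger_gap"],4),"grip",round(st["grip_force"],1))
    print("go",(r.inv().apply(np.array([x,y,z])-st["tcp_pos"])*1000).round(1),((r.inv()*g).as_rotvec()*18/np.pi).round(2))
E
python3 -c "
from h import *
print(R.from_quat(np.array(env.get_state()['orientation'])[[1,2,3,0]]).as_matrix().round(3))
to(.5,.1,.23,20);to(.49,-.261,.16,-8.3)"
```

```text
[[-0.568  0.823  0.001]
 [ 0.823  0.568  0.001]
 [ 0.     0.001 -1.   ]]
t 1.73 tcp [0.3787 0.3396 0.2316] F [ 0.   1.3 -0.1] gap 0.0851 grip 0.0
go [-266.1  -36.4    1.5] [ 0.   -0.    1.46]
t 1.73 tcp [0.3787 0.3396 0.2316] F [ 0.   1.3 -0.1] gap 0.0851 grip 0.0
go [-557.5 -249.8   71.3] [ 0.   -0.    4.29]
```

>>> move_arm([
  [[-55,-8,0],[0,0,0.5],-1],
  [[-110,-15,0],[0,0,0.9],-1],
  [[-165,-23,0],[0,0,1.4],-1],
  [[-220,-32,0],[0,0,1.8],-1],
  [[-270,-50,0],[0,0,2.2],-1],
])

```text
clock: 2.35
tcp_pos: [0.4919, 0.0892, 0.2314]
orientation: [0.0, 0.624, 0.781, 0.0]
wrist_force: [1.1, -0.9, 0.2]
finger_gap: 0.0853
grip_force: 0.0
```

```bash
python3 -c "
from h import *
to(.49,-.261,.16,-8.3)"
```

```text
t 2.35 tcp [0.4919 0.0892 0.2314] F [ 1.1 -0.9  0.2] gap 0.0853 grip 0.0
go [-341.2  -79.2   71.3] [ 0.01 -0.    2.1 ]
```

>>> move_arm([
  [[-60,-15,0],[0,0,0.4],-1],
  [[-120,-28,0],[0,0,0.8],-1],
  [[-180,-42,0],[0,0,1.2],-1],
  [[-240,-56,0],[0,0,1.6],-1],
  [[-300,-70,0],[0,0,2.1],-1],
])

```text
clock: 2.98
tcp_pos: [0.4894, -0.2191, 0.2315]
orientation: [0.0, 0.756, 0.654, 0.0]
wrist_force: [0.6, -0.2, -0.3]
finger_gap: 0.0853
grip_force: 0.0
```

>>> move_arm([
  [[-42,0,0],[0,0,0],-1],
  [[-42,0,35],[0,0,0],-1],
  [[-42,0,70],[0,0,0],-1],
  [[-42,0,70],[0,0,0],-1],
])

```text
clock: 3.48
tcp_pos: [0.4817, -0.2575, 0.1587]
orientation: [-0.003, 0.756, 0.655, -0.001]
wrist_force: [0.3, 0.2, 0.3]
finger_gap: 0.0856
grip_force: 0.0
```

```bash
python3 - <<'E'
from h import *
to(.49,-.261,.06,-8.3)
st=env.get_state(); p=env.read_camera("wrist"); save(p,"wrist0.png")
for o in env.regions_of("rule",p)[:2]:
    ys,xs=np.nonzero(o["mask"]); P=ray(p,np.c_[xs,ys],.009,st)[:,:2]
    r=cv2.minAreaRect((P*1000).astype(np.float32)); b=cv2.boxPoints(r)
    print(round(o["confidence"],2),len(xs),xs.min(),xs.max(),ys.min(),ys.max(),b.round(1).tolist(),r)
E
```

```text
t 3.48 tcp [ 0.4817 -0.2575  0.1587] F [0.3 0.2 0.3] gap 0.0856 grip 0.0
go [-2.6  9.2 98.7] [-0.03 -0.02  0.02]
0.92 5455 317 351 56 235 [[472.20001220703125, -296.70001220703125], [498.3999938964844, -300.5], [519.5999755859375, -154.1999969482422], [493.3999938964844, -150.39999389648438]] ((495.90380859375, -225.43109130859375), (147.8276824951172, 26.507953643798828), 81.74315643310547)
```

View pics/wrist0.png

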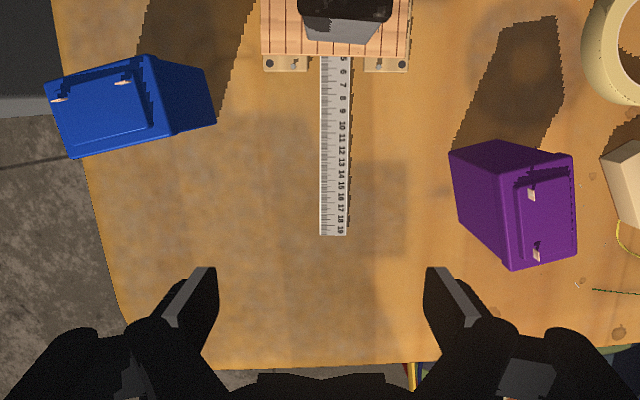

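The wrist view shows the rule from (335,56) to (335,235), with its outer end at about (0.485, -0.299). That agrees with the top view. The fingers have free table on both sides, with blue at (130,105) and purple at (515,205) well clear. Now I descend.

>>> move_arm([
  [[-3,10,35],[0,0,0],-1],
  [[-3,10,75],[0,0,0],-1],
  [[-3,10,115],[0,0,0],-1],
  [[-3,10,130],[0,0,0],-1],
  [[-3,10,130],[0,0,0],-1],
])

```text
clock: 4.2
tcp_pos: [0.4935, -0.2631, 0.0319]
orientation: [0.0, 0.755, 0.655, 0.0]
wrist_force: [0.6, 0.5, 0.7]
finger_gap: 0.0853
grip_force: 0.0
```

```bash
python3 -c "
from h import *
to(.4908,-.261,.004,-8.3)"
```

```text
t 4.2 tcp [ 0.4935 -0.2631  0.0319] F [0.6 0.5 0.7] gap 0.0853 grip 0.0
go [ 1.7 -3.  27.8] [ 0.   -0.    0.02]
```

>>> move_arm([
  [[1,-3,15],[0,0,0],-1],
  [[1,-3,27],[0,0,0],-1],
  [[1,-3,27],[0,0,0],-0.2],
  [[1,-3,27],[0,0,0],0],
  [[1,-3,27],[0,0,0],0.1],
], squeeze=50)

```text
clock: 4.82
tcp_pos: [0.4907, -0.2619, 0.0047]
orientation: [0.0, 0.755, 0.655, 0.0]
wrist_force: [0.8, -1.1, 0.7]
finger_gap: 0.0386
grip_force: 0.0
```

>>> move_arm([
  [[0,0,0],[0,0,0],1],
  [[0,0,0],[0,0,0],1],
  [[0,0,0],[0,0,0],1],
  [[0,0,0],[0,0,0],1],
  [[0,0,0],[0,0,0],1],
])

```text
clock: 5.45
tcp_pos: [0.4907, -0.2618, 0.0049]
orientation: [0.0, 0.755, 0.655, 0.0]
wrist_force: [-0.3, -0.2, 6.4]
finger_gap: 0.0218
grip_force: 49.2
```

```bash
python3 - <<'E'
from h import *
to(.49-.0138,-.261-.087,.004,-8.3)
st=env.get_state(); p=env.read_camera("wrist"); save(p,"wrist1.png")
E
```

```text
t 5.45 tcp [ 0.4907 -0.2618  0.0049] F [-0.3 -0.2  6.4] gap 0.0218 grip 49.2
go [-87.4  -2.2   0.9] [0.01 0.   0.02]
```

View pics/wrist1.png

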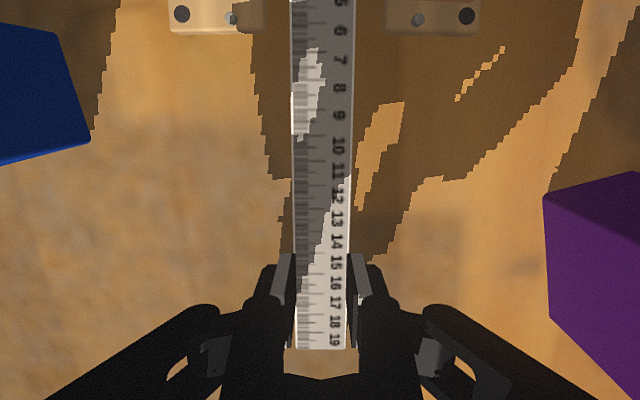

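The rule is held between the pads at (325,300), with a gap of 22 mm and a grip of 49 N. I draw it out slowly and level.

>>> move_arm([
  [[-3,0,0],[0,0,0],1],
  [[-7,0,0],[0,0,0],1],
  [[-12,0,0],[0,0,0],1],
  [[-17,0,0],[0,0,0],1],
  [[-22,0,0],[0,0,0],1],
])

```text
clock: 6.12
tcp_pos: [0.4878, -0.281, 0.0049]
orientation: [-0.001, 0.755, 0.656, 0.002]
wrist_force: [0.3, 8.8, 8.6]
finger_gap: 0.0217
grip_force: 49.6
```

```bash
python3 - <<'E'
from h import *
to(.49-.0138,-.261-.088,.0047,-8.3)
p=env.read_camera("top")
for t,f in(("panel",env.landmark_of),("panel",env.spot_in),("battery",env.spot_in)):
    for o in f(t,p)[:3]: print(t,np.round(o["centre"],3),round(o["confidence"],2))
for o in env.regions_of("panel",p)[:1]:
    m=o["mask"].astype(np.uint8); c=max(cv2.findContours(m,0,1)[0],key=cv2.contourArea); print(m.sum(),cv2.boxPoints(cv2.minAreaRect(c)).round(1).tolist())
E
```

```text
t 6.12 tcp [ 0.4878 -0.281   0.0049] F [0.3 8.8 8.6] gap 0.0217 grip 49.6
go [-68.9  -2.   -0.2] [ 0.01 -0.03  0.03]
panel [ 0.506 -0.112  0.008] 0.66
panel [ 0.483 -0.116  0.015] 0.72
battery [ 0.51  -0.109  0.112] 0.71
battery [ 0.614 -0.269  0.1  ] 0.62
1445 [[270.8999938964844, 206.6999969482422], [279.3999938964844, 146.3000030517578], [322.79998779296875, 152.39999389648438], [314.29998779296875, 212.6999969482422]]
```

The panel and battery have not moved and the force is moderate, so I continue.

>>> move_arm([
  [[-5,0,0],[0,0,0],1],
  [[-11,0,0],[0,0,0],1],
  [[-17,-1,0],[0,0,0],1],
  [[-23,-1,0],[0,0,0],1],
  [[-29,-1,0],[0,0,0],1],
])

```text
clock: 7.0
tcp_pos: [0.4827, -0.3101, 0.0049]
orientation: [-0.001, 0.755, 0.656, 0.002]
wrist_force: [0.6, 7.4, 8.2]
finger_gap: 0.0219
grip_force: 49.5
```

```bash
python3 - <<'E'
from h import *
to(.49-.0138,-.261-.088,.0047,-8.3)
p=env.read_camera("top"); save(p,"top2.png",(240,120,440,230),4)
for t in("battery","rule"):
    for o in env.spot_in(t,p)[:3]: print(t,np.round(o["centre"],3),round(o["confidence"],2))
for o in env.regions_of("panel",p)[:1]:
    m=o["mask"].astype(np.uint8); c=max(cv2.findContours(m,0,1)[0],key=cv2.contourArea); print(m.sum(),cv2.boxPoints(cv2.minAreaRect(c)).round(1).tolist())
E
```

```text
t 7.0 tcp [ 0.4827 -0.3101  0.0049] F [0.6 7.4 8.2] gap 0.0219 grip 49.5
go [-39.4  -1.    0. ] [ 0.01 -0.02  0.03]
battery [ 0.612 -0.271  0.101] 0.95
battery [ 0.508 -0.11   0.113] 0.84
battery [ 0.392 -0.157  0.095] 0.69
rule [ 0.497 -0.217  0.011] 0.75
1323 [[270.29998779296875, 205.3000030517578], [279.70001220703125, 146.39999389648438], [323.1000061035156, 153.3000030517578], [313.70001220703125, 212.1999969482422]]
```

View pics/top2.png

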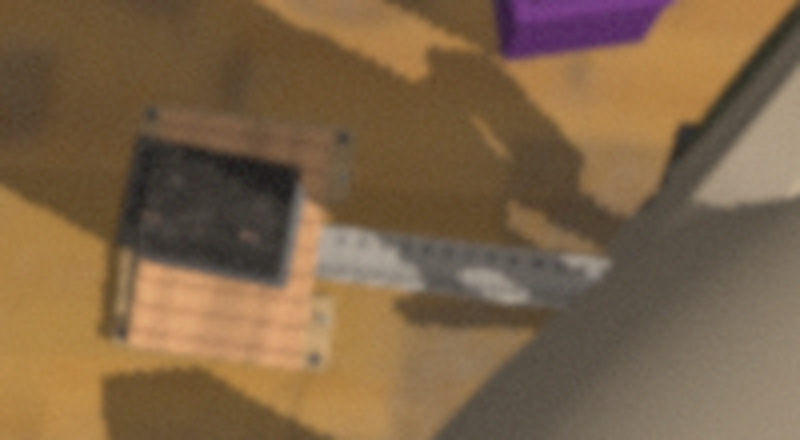

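The panel (crop 230,240) and battery (crop 215,210) stand where they were. I continue the pull.

>>> move_arm([
  [[-6,0,0],[0,0,0],1],
  [[-13,-1,0],[0,0,0],1],
  [[-20,-1,0],[0,0,0],1],
  [[-26,-1,0],[0,0,0],1],
  [[-32,-1,0],[0,0,0],1],
])

```text
clock: 7.82
tcp_pos: [0.4772, -0.342, 0.0049]
orientation: [-0.001, 0.755, 0.656, 0.002]
wrist_force: [1.5, 5.0, 8.2]
finger_gap: 0.0216
grip_force: 49.5
```

>>> move_arm([
  [[-5,0,0],[0,0,0],1],
  [[-10,0,0],[0,0,0],1],
  [[-12,0,0],[0,0,0],1],
  [[-12,0,0],[0,0,0],1],
])

```text
clock: 8.32
tcp_pos: [0.4755, -0.3541, 0.0049]
orientation: [-0.0, 0.755, 0.656, 0.001]
wrist_force: [0.8, 4.5, 7.6]
finger_gap: 0.0218
grip_force: 49.4
```

```bash
python3 - <<'E'
from h import *
to(.49-.0138,-.261-.088,.0047,-8.3)
st=env.get_state(); p=env.read_camera("wrist"); save(p,"wrist2.png")
E
```

```text
t 8.32 tcp [ 0.4755 -0.3541  0.0049] F [0.8 4.5 7.6] gap 0.0218 grip 49.4
go [5.2 0.  0.2] [ 0.01 -0.01  0.02]
```

View pics/wrist2.png

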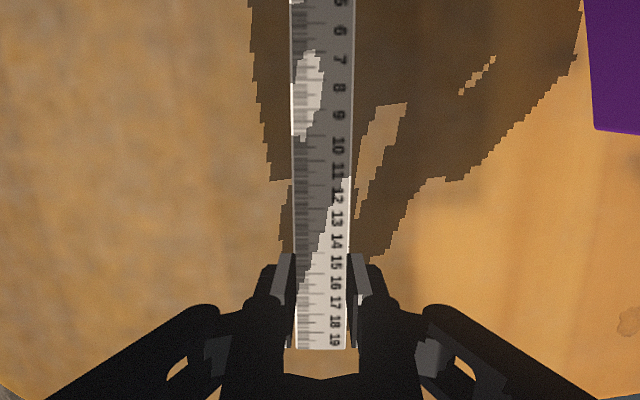

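The rule came along without slip: its end is still at (320,348) between the pads, after 93 mm of travel. I release and rise.

>>> move_arm([
  [[0,0,0],[0,0,0],0.2],
  [[0,0,0],[0,0,0],-0.4],
  [[0,0,0],[0,0,0],-0.6],
  [[0,0,0],[0,0,0],-0.6],
  [[0,0,-10],[0,0,0],-0.6],
])

```text
clock: 9.0
tcp_pos: [0.4742, -0.3548, 0.0137]
orientation: [-0.001, 0.755, 0.655, -0.0]
wrist_force: [-0.4, 0.4, -0.5]
finger_gap: 0.0684
grip_force: 0.0
```

>>> move_arm([
  [[0,0,-30],[0,0,0],-0.6],
  [[0,0,-70],[0,0,0],-0.6],
  [[0,0,-120],[0,0,0],-0.6],
  [[0,0,-160],[0,0,0],-0.6],
  [[0,0,-160],[0,0,0],-0.6],
])

```text
clock: 9.62
tcp_pos: [0.4768, -0.3572, 0.1792]
orientation: [0.004, 0.755, 0.655, 0.0]
wrist_force: [0.1, -0.2, -0.0]
finger_gap: 0.0681
grip_force: 0.0
```

```bash
python3 - <<'E'
from h import *
to(.49,-.261,.2,-8.3)
st=env.get_state(); p=env.read_camera("wrist"); save(p,"wrist3.png")
for o in env.regions_of("rule",p)[:1]:
    ys,xs=np.nonzero(o["mask"]); P=ray(p,np.c_[xs,ys],.009,st)[:,:2]
    r=cv2.minAreaRect((P*1000).astype(np.float32)); print(round(o["confidence"],2),cv2.boxPoints(r).round(1).tolist(),r)
p=env.read_camera("top")
for t in("battery","panel"):
    for o in env.spot_in(t,p)[:3]: print(t,np.round(o["centre"],3),round(o["confidence"],2))
E
```

```text
t 9.62 tcp [ 0.4768 -0.3572  0.1792] F [ 0.1 -0.2 -0. ] gap 0.0681 grip 0.0
go [ 97.   -0.3 -21.3] [0.04 0.03 0.02]
0.75 [[457.79998779296875, -389.3999938964844], [481.6000061035156, -393.0], [508.79998779296875, -209.0], [485.0, -205.5]] ((483.3128356933594, -299.2183532714844), (185.9816436767578, 24.079010009765625), 81.5882339477539)
battery [ 0.365 -0.173  0.098] 0.8
battery [ 0.511 -0.11   0.111] 0.67
battery [ 0.612 -0.271  0.099] 0.61
panel [ 0.482 -0.116  0.014] 0.69
```

View pics/wrist3.png

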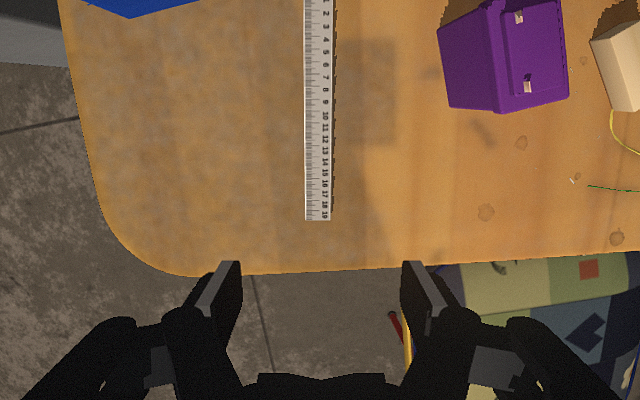

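The rule lies flat on the table from (318,0) to (318,220). Its centre is about 180 mm from the frame's centre, a gap of about 30 mm, and the panel and battery are unmoved.

```bash
python3 -c "
from h import *
print(env.hand_in())"
```

```text
the job is handed in; nothing more can be done
None
```

I drew the rule straight out; it lies flat on the table about 30 mm in front of the frame, the panel and battery measure as unmoved, and I handed the job in at about 10 s (no verdict was returned).

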